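# Draw the finned sample case from a diffractometer's storage rack and load it in the nest

## Task

Four sample cases stand tightly side by side in the white rack beside the diffractometer, held down by the keeper bar over their rear edges. Take the one with the tall upright fin on top (running front to back), tip its top outward over the rack's front lip (the rack's -x side, facing the robot) until it is clear of the keeper bar, then draw it up and out. Set it down gently, upright and square, inside the low-walled aluminium loading nest and let go.

Things in the scene. Friction and masses are not known exactly. Their poses are not given: they have to be found in the camera images.
- case_mid (a point): Centre of the wanted case: grey box 70 (x, front to back) x 42.5 (y) x 110 mm high, 0.26-0.44 kg; point 55 mm above its underside. Its handle, the only tall fin: 12 mm thick (y), 40 long (x), from 55 to 100 mm above this point, centred 6 mm to its front (-x). Pinch it along y, fingertips 10 mm or more above the case top to clear the other cases' knobs and bar (14 mm high). In any of the four places.
- rack: Fixed white rack; origin at its underside's centre, x from front to rear, front faces the robot. Cases stand at x = 0, y = -66, -22, 22, 66 mm, facing as the rack does, 1.5 mm apart, on a floor at z = 10 mm. Front lip along the row: inner face x = -38 mm, 8 mm thick, top at z = 32 mm. Rear stop x = 47 mm, 8 mm high: the foot may slide back as the case tips over the lip.
- rack_keeper (a point): Lower front edge, at mid-row, of the metal keeper bar (22 mm deep, 8 high) fixed along the rack's y over the rear 11 mm of the cases, 16 mm above their tops; a case lifted straight up strikes it. A case leaning over the front lip by 8 degrees or more (16 is comfortable) is clear; then draw it out along its own leaning axis, up and to the front.
- nest: Fixed aluminium loading nest, a low open tray on the bench; origin at its underside's centre, x its long side. Inside 92 (x) x 64.5 mm (y), floor at z = 8 mm, walls 8 mm thick rising 12 mm above the floor. The case stands in it with its 70 mm side along the nest's x, either way round.
There are look-alikes about, which are no part of the job. What is shaped like the part that bears case_mid but blue is not meant.

How it is judged:
By the outcome, as a careful person would: the job done as asked, in the order asked, and still so for the second after the job is handed in, with the robot touching nothing.
It also fails if it takes over 43 s, if anything falls off the work surface, if the arm or the gripper's body presses on something with over 40 N, if the wrist force passes 120 N, or if a joint passes its speed limit or range.

## Robot

A 6-joint arm with a two-finger parallel gripper is mounted at the origin on the work surface. World frame = base frame: x ahead of the robot, y to its left, z up, the work surface at z = 0. Lengths are in mm, angles in rad, forces in N, time in s.
With the tool pointing down it reaches from about 275 to 1000 mm from the base axis. Payload 8.4 kg.
Tool frame: the origin (TCP) lies on the centre line of the jaws, within the pads' length; the fingertips stand r.tip_reach ahead of it and the grasp point (between the pads) lies 3 mm ahead of it (r.tip_reach is the distance from the TCP to the fingertips, in mm); z points along the fingers, y is the direction in which the jaws open and shut (so a half turn about z gives the same grasp; the last joint's range is limited). The gripper opens to 85 mm and grips with 20 to 120 N. Pads are 22 mm wide; open, the fingers measure 114 mm over their backs; the gripper's body (76 mm by 85 mm) begins 54 mm behind the grasp point. The pads swing forward as they close: fully open they stand 13 mm farther back than shut.
Start: joints at [1.347, 0.353, 1.633, -0, 1.155, -0.002], TCP at [137.489, 609.692, 253.281] pointing down, gripper open.
Joint ranges: [-2.63, 2.63], [-0.92, 2.1], [0.06, 2.66], [-1.3, 4.44], [0, 2.69], [-3.02, 3.02]. Speed limits (rad/s): [2.22, 2.22, 2.79, 3.14, 3.14, 3.14].

## Interface

Orientations are given as [roll, pitch, yaw] about the fixed x, y, z axes, in that order (R = Rz(yaw) Ry(pitch) Rx(roll)).
In Python, from rig import sense, optics, r, nets gives the robot as it stands. The module is installed in compiled form; this text tells all that it offers.
- The arm moves only by the tool carry_out, never from a script. Its argument "increments" is a list that holds one entry, the list of rows, each a list of 6 numbers: the shift along the tool's x, y, z normalised to -1 to 1, where 1 is 40 cm, then the turn, a rotation vector about the tool's x, y, z normalised to -1 to 1, where 1 is 60 degrees. A call has 1 to 5 rows; each row is the pose to reach, as a shift and turn from the pose commanded when the call began, along the tool's axes at that moment; what a row does not reach only later rows make up. A row lasts 1/12 s, in which the tool goes at most 41.7 mm and 7.16 degrees, less where a joint would pass 70% of its speed; a pose out of reach is approached as far as the arm can. A call with a number of a shift or a turn outside -1 to 1 is refused whole. A call with a gripper value outside its range is refused whole. "hand" is the closure, from 0 (fully open) to 1 (shut), set as the call begins (left out, the last holds). The fingers move at their own pace and stop on an object; "squeeze" is the grip in N (left out, the last holds). Time passes only in rows, so rows that repeat a pose let the fingers close. It gives the time, the measured TCP pose, the force and the opening at its end, in the units of the state.
- sense(): the state, without advancing time (a new reading comes with each control period).
- optics.grab_frame(name): name is "side" or "top"; returns a dict with "img" (384x512x3 uint8, red, green, blue), "range_z" (384x512 float32, mm along the optical axis (not along the pixel's ray), 0 where there is no reading), "fov_y" (degrees; the focal length in pixels is half the picture's height over the tangent of half this angle, whatever the lens; pixels are square), "cx", "cy" (the principal point, pixels), "k1" (the pictures are not rectified: a ray, as slopes to the right and down, at radius r is drawn at 1 + k1 r^2 times it, then the intrinsics apply), "R" (3x3) and "t" (3): a world point X has camera coordinates R X + t. Camera axes: x right, y down, z forward; pixel columns grow to the right and rows downward; lengths in mm; the calibration is good to about 2 mm. A picture is of the moment at which its call begins.
- r.sign_off(): hands the job in, once; it reports no verdict.
Trained networks look in the newest picture that a camera, given by its name, has taken for a name from the list of things; names that differ only in an ending like _2 or _b are one class to them, and where a whole thing is asked for, a point or a joint stands for the part that bears it (a point fixed in the world has none). Each returns a list of dicts, best first, with "confidence" (0 to 1); they miss things now and then, are a little off and sometimes report something else, mostly with a low value. They report only what shows in the picture. A call takes as long as a camera call. They do not tell look-alikes from the thing itself.
- nets.trace(target, camera): "mask" (384x512 bool, what is visible of it).
- nets.tip_of(target, camera): "point" ([x, y, z] in mm, in world coordinates, good to about 4 mm: a listed point, or the origin of a listed thing).
The state is a dict: "clock": time; "qpos": joint angles; "qvel": joint speeds; "joint_efforts": joint torques, N m; "eef_pos": TCP position; "tcp_rot": TCP orientation; "contact_force": force on the tool from outside, world axes, zero at the start; "wrist_torque": the same for the moment, N m; "opening": opening from 0.0 (shut) to 1.0 (fully open).
Only numpy, scipy, OpenCV 4.12 (cv2) and the standard library are available. Lean on these libraries where they do the work, as an engineer would, in place of code of your own. Each camera call takes 0.05 s, during which the arm holds its last target.

## Working session

There is one attempt and no reset: what is moved stays moved. The work goes in short steps, Python scripts to look and compute and a tool call to move; the robot and the scene stay as the last step left them, time stands still between calls to the robot, and variables do not carry over. Pictures are saved under pics/ and viewed, and the job is handed in when it is done.

Besides the shell and the picture viewer there is one more tool, called after "Request:" as a command line: name --argument value ..., lists and objects as JSON in quotes. carry_out: Moves the arm, as the interface text tells. Its arguments: {"type":"object","properties":{"increments":{"type":"array","items":{"type":"array","items":{"type":"array","items":{"type":"number","minimum":-1,"maximum":1}}}},"hand":{"type":"number"},"squeeze":{"type":"number"}},"required":["increments"]}

```bash
mkdir -p pics; ls
python3 - <<'E'
from rig import sense, optics, r, nets
import cv2,numpy as np
print(sense(), r.tip_reach)
for n in ("side","top"):
    f=optics.grab_frame(n)
    print(n,f["fov_y"],f["cx"],f["cy"],f["k1"],f["R"].tolist(),f["t"].tolist())
    cv2.imwrite(f"pics/{n}0.png",cv2.resize(f["img"][:,:,::-1],(768,576)))
    np.savez(f"/tmp/{n}0.npz",**f)
    for t in ("case_mid","rack","rack_keeper","nest"):
        print(t,[(np.round(d["point"]).tolist(),round(d["confidence"],2)) for d in nets.tip_of(t,n)])
E
```

```text
pics
{'clock': 0.0, 'qpos': array([ 1.34657723e+00,  3.53668362e-01,  1.63409837e+00,  1.28281755e-05,
        1.15519332e+00, -2.41390341e-03]), 'qvel': array([ 0.00240146,  0.00011757, -0.00092116,  0.00272389, -0.0008445 ,
       -0.00065228]), 'joint_efforts': array([ 1.26798572e-03, -6.05269575e+01, -3.42061508e+01,  6.07464312e-05,
        9.59143013e-03, -8.84466772e-06]), 'eef_pos': array([137.40492613, 609.27445759, 252.56433352]), 'tcp_rot': array([-3.14022529e+00, -1.50297885e-05,  2.91978226e+00]), 'contact_force': array([ 1.02662532, -0.68575373, -1.05412332]), 'wrist_torque': array([ 0.02520048, -0.03310797,  0.00341764]), 'opening': 1.0017006334311964} 22.0
side 56.56632774528513 249.62630121367243 197.38864807495574 -0.11005481131682077 [[0.7239862638168997, -0.6897013303519446, -0.012488583394613307], [-0.4207975584567365, -0.4272249251026127, -0.800255133171863], [0.5466015958642052, 0.584628889366429, -0.5995296132109569]] [-358.21509714233673, 331.4105429252926, 474.25654255538973]
case_mid [([618.0, -83.0, 57.0], 0.77), ([387.0, -97.0, 58.0], 0.65), ([553.0, 23.0, 63.0], 0.6)]
rack [([563.0, 83.0, -1.0], 0.66)]
rack_keeper [([590.0, 82.0, 138.0], 0.68)]
nest [([530.0, -229.0, 1.0], 0.8)]
top 45.155590225106764 257.85324412691097 191.1996846503795 0.015503987984783587 [[-0.010617877638585578, -0.9998540180311192, -0.01338668373714571], [-0.9856552076570727, 0.012720287490048405, -0.16829143146537134], [0.16843714641653512, 0.011407756711854239, -0.985646382225318]] [30.699434069599505, 523.8907247014147, 981.3330864457203]
case_mid [([388.0, -94.0, 57.0], 0.74), ([615.0, -90.0, 55.0], 0.64), ([558.0, 21.0, 66.0], 0.61)]
rack [([566.0, 86.0, 2.0], 0.94)]
rack_keeper [([587.0, 82.0, 135.0], 0.56)]
nest [([530.0, -231.0, 0.0], 0.63)]
```

View pics/side0.png

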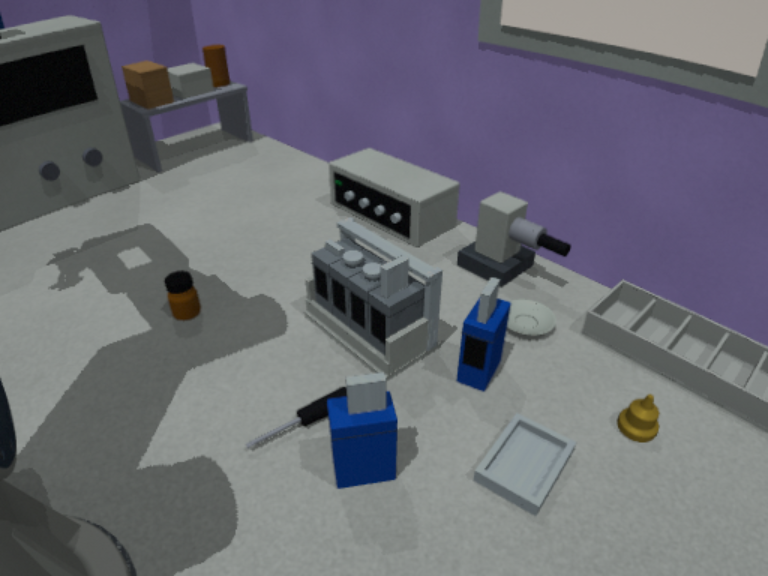

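View pics/top0.png

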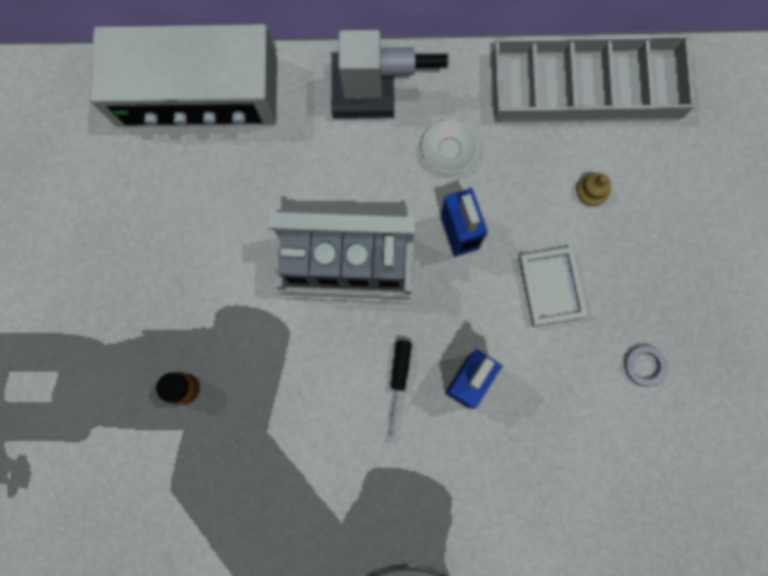

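The top picture shows three look-alikes. The grey finned case is at the rack's right end (fin at 388,250). The two blue finned cases, at (465,220) and (475,378), are not meant. The left case's low crosswise bar (292,253) and the two round knobs are other cases. I choose the grey one at (388,250). Next I measure it and check a crop.

```bash
cat > h.py <<'E'
import numpy as np,cv2
def load(n,k=0): return dict(np.load(f"/tmp/{n}{k}.npz"))
def cloud(f):
    h,w=f["range_z"].shape
    F=h/2/np.tan(np.radians(float(f["fov_y"]))/2)
    K=np.array([[F,0,f["cx"]],[0,F,f["cy"]],[0,0,1]],float)
    u,v=np.meshgrid(np.arange(w),np.arange(h))
    p=cv2.undistortPoints(np.stack([u,v],-1).reshape(-1,1,2).astype(float),K,np.array([float(f["k1"]),0,0,0])).reshape(h,w,2)
    # k1 model: forward 1+k1 r^2
    z=f["range_z"]; P=np.dstack([p[...,0]*z,p[...,1]*z,z])
    X=(P-f["t"])@f["R"]
    X[z<=0]=np.nan
    return X
def box(X,lo,hi):
    return np.all((X>lo)&(X<hi),-1)
E
python3 - <<'E'
from h import *
for n in("top","side"):
    f=load(n);X=cloud(f)
    def rep(name,lo,hi):
        m=box(X,np.array(lo),np.array(hi));p=X[m]
        if len(p)<5: print(n,name,len(p));return
        rc=cv2.minAreaRect(p[:,:2].astype(np.float32))
        c=np.mean(p,0);e,v=np.linalg.eigh(np.cov(p[:,:2].T));a=np.degrees(np.arctan2(v[1,1],v[0,1]))
        print(n,name,len(p),"rect",np.round(rc[0],1),np.round(rc[1],1),round(rc[2],1),"med z",round(np.median(p[:,2]),1),"mean",c.round(1),"pca",round(a,1))
    rep("table",(450,-150,-20),(500,-100,20))
    rep("fin",(500,-15,147),(590,60,180))
    rep("fintop",(500,-15,158),(590,60,180))
    rep("keeper",(570,-20,136),(640,200,155))
    rep("keepr2",(570,-20,140),(640,200,155))
    rep("casetops",(500,-20,112),(575,200,128))
    rep("lip",(500,-20,25),(545,200,38))
    rep("nest",(460,-300,5),(600,-170,40))
    rep("nestwall",(460,-300,14),(600,-170,40))
    rep("nestfloor",(500,-260,3),(560,-205,13))
f=load("top")
cv2.imwrite("pics/crop0.png",cv2.resize(f["img"][125:215,170:400,::-1],None,fx=3.4,fy=3.4,interpolation=cv2.INTER_CUBIC))
E
```

```text
top table 476 rect [ 475.7 -125. ] [49.  48.9] 89.1 med z 1.1 mean [ 475.3 -124.9    1.2] pca 140.9
top fin 148 rect [560.1  20.6] [64.8 58.1] 89.1 med z 165.6 mean [555.1  20.8 163.1] pca 175.6
top fintop 123 rect [551.5  21.4] [ 9.9 40.9] 89.4 med z 166.1 mean [551.1  21.4 166. ] pca 179.8
top keeper 1126 rect [590.6  85.6] [196.6  43.5] 86.7 med z 144.9 mean [596.   85.6 144.8] pca 86.9
top keepr2 1098 rect [598.1  85.2] [196.6  28.4] 86.7 med z 145.0 mean [596.3  85.6 145. ] pca 86.9
top casetops 1436 rect [550.9  87.5] [174.6  52.6] 88.2 med z 120.9 mean [547.1  84.7 120.8] pca 89.1
top lip 420 rect [527.8  88.4] [196.2  28. ] 87.9 med z 32.7 mean [520.3  89.2  32.4] pca 87.1
top nest 1800 rect [ 528.1 -233.7] [120.1 139. ] 83.6 med z 10.6 mean [ 527.1 -227.1   13.2] pca -171.2
top nestwall 653 rect [ 527.3 -226.5] [108.9  84.4] 8.8 med z 20.7 mean [ 526.6 -227.6   20.6] pca -170.7
top nestfloor 568 rect [ 529.9 -232.5] [59.9 54.8] 0.4 med z 9.0 mean [ 529.3 -231.7    9. ] pca -169.0
side table 583 rect [ 474.9 -125. ] [49.9 49.7] 89.9 med z 1.2 mean [ 474.5 -125.4    1.2] pca 1
[... 213 characters left out ...]
93 rect [594.4  86.1] [199.8  40.4] 86.8 med z 145.3 mean [595.3  77.  144.4] pca 87.5
side keepr2 625 rect [594.4  86.1] [199.8  40.4] 86.8 med z 145.4 mean [596.   79.6 145. ] pca 87.4
side casetops 930 rect [549.   87.3] [ 51.2 176.7] 0.1 med z 121.2 mean [541.4  73.7 120.4] pca 90.7
side lip 548 rect [531.4  89.7] [201.1  34. ] 87.9 med z 32.8 mean [522.3  75.4  32.2] pca 88.6
side nest 2579 rect [ 528.9 -225. ] [111.3  81.4] 8.6 med z 10.5 mean [ 526.  -226.    13.6] pca -170.8
side nestwall 1006 rect [ 528.8 -225. ] [111.1  81.3] 8.6 med z 20.7 mean [ 523.2 -227.3   20.2] pca -171.4
side nestfloor 781 rect [ 530.1 -231.7] [60.3 53.2] 1.4 med z 9.1 mean [ 528.4 -230.9    9.1] pca -163.3
```

View pics/crop0.png

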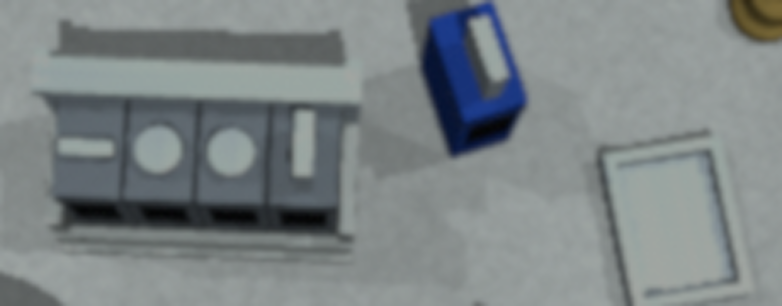

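The crop confirms it: the right-hand grey case carries the front-to-back fin (crop 303,143), and the others have knobs or a crosswise bar. Measured values agree with the given sizes:
- **Rack:** about (561, 87), yaw about -3.1°.
- **Fin:** (551, 21), top at 165.
- **Nest:** (528, -226), yaw about 8.7°, 109x81 mm.

```bash
cat > pl.py <<'E'
import numpy as np,json,os,sys
from scipy.spatial.transform import Rotation as Ro
S="/tmp/cmd.json"
if not os.path.exists(S):
    json.dump(dict(p=[137.489,609.692,253.281],R=(Ro.from_euler('z',2.9198)*Ro.from_euler('x',np.pi)).as_matrix().tolist()),open(S,"w"))
def cur():
    d=json.load(open(S)); return np.array(d["p"]),Ro.from_matrix(d["R"])
def done(row):
    p,R=cur(); row=np.array(row,float)
    p2=p+R.apply(row[:3]*400); R2=R*Ro.from_rotvec(np.radians(row[3:]*60))
    json.dump(dict(p=p2.tolist(),R=R2.as_matrix().tolist()),open(S,"w"))
    return p2
def rot(yaw,tilt=0):
    # yaw: direction (deg) of holder's x; tool x=-holder x, tool y=holder y, tilt: top leans to -holder x
    return Ro.from_euler('z',np.radians(yaw))*Ro.from_euler('y',np.radians(-tilt))*Ro.from_euler('z',np.pi)*Ro.from_euler('x',np.pi)
def rel(p,R):
    p0,R0=cur()
    return np.r_[R0.inv().apply(np.array(p)-p0)/400,np.degrees((R0.inv()*R).as_rotvec())/60]
def path(wps,mm=40,deg=6.8):
    """wps list of (p,R); linear segs; prints rows per call, up to 5"""
    p0,R0=cur(); out=[]
    from scipy.spatial.transform import Slerp
    for p,R in wps:
        p=np.array(p,float)
        n=max(1,int(np.ceil(max(np.linalg.norm(p-p0)/mm,np.degrees((R0.inv()*R).magnitude())/deg))))
        s=Slerp([0,1],Ro.concatenate([R0,R]))
        for i in range(1,n+1): out.append((p0+(p-p0)*i/n,s(i/n)))
        p0,R0=p,R
    pp,RR=cur()
    for k in range(0,len(out),5):
        rows=[]
        for p,R in out[k:k+5]:
            rows.append(np.round(np.r_[RR.inv().apply(p-pp)/400,np.degrees((RR.inv()*R).as_rotvec())/60],4).tolist())
        print("CALL",rows)
        # chain (as typed)
        row=np.array(rows[-1]); pp,RR=pp+RR.apply(row[:3]*400),RR*Ro.from_rotvec(np.radians(row[3:]*60))
    return pp,RR
E
python3 - <<'E'
from pl import *
print(rot(-3.1).as_euler('xyz'))
R=rot(-3.1)
path([((551,21,250),R)],mm=38)
E
```

```text
[3.14159265 0.         3.08748745]
CALL [[-0.0701, -0.0636, 0.0004, -0.0, 0.0, -0.0084], [-0.1402, -0.1272, 0.0009, -0.0, 0.0, -0.0169], [-0.2103, -0.1908, 0.0013, -0.0, 0.0, -0.0253], [-0.2805, -0.2544, 0.0017, -0.0, 0.0, -0.0337], [-0.3506, -0.318, 0.0022, 0.0, 0.0, -0.0421]]
CALL [[-0.0672, -0.0666, 0.0004, -0.0, 0.0, -0.0085], [-0.1345, -0.1332, 0.0008, -0.0, 0.0, -0.0169], [-0.2017, -0.1998, 0.0013, -0.0, 0.0, -0.0253], [-0.269, -0.2665, 0.0017, -0.0, 0.0, -0.0338], [-0.3362, -0.3331, 0.0021, -0.0, 0.0, -0.0422]]
CALL [[-0.0642, -0.0695, 0.0004, -0.0, 0.0, -0.0084], [-0.1285, -0.139, 0.0009, -0.0, 0.0, -0.0168], [-0.1927, -0.2086, 0.0013, -0.0, 0.0, -0.0253], [-0.257, -0.2781, 0.0017, -0.0, 0.0, -0.0337], [-0.3212, -0.3476, 0.0022, -0.0, 0.0, -0.0421]]
CALL [[-0.0611, -0.0723, 0.0004, -0.0, 0.0, -0.0084], [-0.1222, -0.1446, 0.0008, -0.0, 0.0, -0.0169], [-0.1833, -0.2169, 0.0013, -0.0, 0.0, -0.0253], [-0.2444, -0.2892, 0.0017, -0.0, 0.0, -0.0337]]
```

Request:
carry_out --increments '[[[-0.07, -0.064, 0, 0, 0, -0.008], [-0.14, -0.127, 0, 0, 0, -0.017], [-0.21, -0.19, 0, 0, 0, -0.025], [-0.28, -0.255, 0, 0, 0, -0.034], [-0.35, -0.318, 0, 0, 0, -0.042]]]' --hand 0.64 --squeeze 80

```text
clock: 0.92
eef_pos: [246.6, 453.3, 253.3]
tcp_rot: [3.141, 0.0, 2.965]
contact_force: [0.8, 0.1, 0.6]
opening: 0.361
```

Run:
```python
from pl import *
print(done([-0.35, -0.318, 0, 0, 0, -0.042]))
path([((551,21,250),rot(-3.1))],mm=38)
```

```text
[246.07836112 454.81078535 253.281     ]
CALL [[-0.0673, -0.0666, 0.0006, -0.0, 0.0, -0.0084], [-0.1346, -0.1332, 0.0012, -0.0, 0.0, -0.0169], [-0.2019, -0.1998, 0.0018, -0.0, 0.0, -0.0253], [-0.2692, -0.2665, 0.0023, -0.0, 0.0, -0.0338], [-0.3365, -0.3331, 0.0029, -0.0, 0.0, -0.0422]]
CALL [[-0.0643, -0.0695, 0.0006, -0.0, 0.0, -0.0084], [-0.1285, -0.139, 0.0012, -0.0, 0.0, -0.0169], [-0.1928, -0.2085, 0.0018, -0.0, 0.0, -0.0253], [-0.2571, -0.2781, 0.0024, -0.0, 0.0, -0.0337], [-0.3214, -0.3476, 0.003, -0.0, 0.0, -0.0422]]
CALL [[-0.0611, -0.0723, 0.0005, -0.0, 0.0, -0.0084], [-0.1223, -0.1446, 0.0011, -0.0, 0.0, -0.0169], [-0.1834, -0.2169, 0.0017, -0.0, 0.0, -0.0253], [-0.2446, -0.2892, 0.0023, -0.0, 0.0, -0.0337]]
```

Request:
carry_out --increments '[[[-0.067, -0.067, 0, 0, 0, -0.008], [-0.134, -0.133, 0.001, 0, 0, -0.017], [-0.201, -0.2, 0.002, 0, 0, -0.025], [-0.269, -0.266, 0.002, 0, 0, -0.034], [-0.336, -0.333, 0.003, 0, 0, -0.042]]]'

```text
clock: 1.33
eef_pos: [355.6, 298.4, 252.4]
tcp_rot: [3.141, 0.001, 3.009]
contact_force: [0.6, 0.8, -0.8]
opening: 0.357
```

Request:
carry_out --increments '[[[-0.064, -0.07, 0, 0, 0, -0.008], [-0.128, -0.139, 0.001, 0, 0, -0.017], [-0.192, -0.208, 0.002, 0, 0, -0.025], [-0.257, -0.278, 0.002, 0, 0, -0.034], [-0.321, -0.348, 0.003, 0, 0, -0.042]]]'

```text
clock: 1.75
eef_pos: [464.4, 143.1, 251.3]
tcp_rot: [3.141, 0.001, 3.052]
contact_force: [-0.8, 0.6, -0.2]
opening: 0.36
```

Run:
```python
from pl import *
from rig import sense
done([-0.336, -0.333, 0.003, 0, 0, -0.042]);print(done([-0.321, -0.348, 0.003, 0, 0, -0.042]))
print(sense()["eef_pos"])
path([((551,21,250),rot(-3.1)),((551,21,250),rot(-3.1))],mm=38)
```

```text
[463.47817649 144.85131717 250.881     ]
[464.39876088 143.11496414 251.25808747]
CALL [[-0.0614, -0.0722, 0.0006, -0.0, 0.0, -0.0085], [-0.1229, -0.1444, 0.0011, -0.0, 0.0, -0.0171], [-0.1843, -0.2166, 0.0017, -0.0, 0.0, -0.0256], [-0.2457, -0.2887, 0.0022, -0.0, 0.0, -0.0341], [-0.2457, -0.2887, 0.0022, -0.0, 0.0, -0.0341]]
```

Request:
carry_out --increments '[[[-0.061, -0.072, 0, 0, 0, -0.009], [-0.123, -0.144, 0.001, 0, 0, -0.017], [-0.184, -0.217, 0.002, 0, 0, -0.026], [-0.2457, -0.2887, 0.0022, 0, 0, -0.034], [-0.2457, -0.2887, 0.0022, 0, 0, -0.034]]]'

```text
clock: 2.17
eef_pos: [554.5, 16.3, 250.3]
tcp_rot: [-3.14, 0.003, 3.085]
contact_force: [-0.5, 0.1, -0.1]
opening: 0.359
```

Run:
```python
from pl import *
from h import *
from rig import sense,optics
done([-0.2457, -0.2887, 0.0022, 0, 0, -0.034])
for n in ("side","top"):
    f=optics.grab_frame(n); np.savez(f"/tmp/{n}1.npz",**f)
s=sense();print(cur()[0],s["eef_pos"],s["tcp_rot"])
f=load("side",1)["img"];g=load("top",1)["img"]
cv2.imwrite("pics/a1.png",np.hstack([cv2.resize(f[110:260,180:330,::-1],(400,400),interpolation=2),cv2.resize(g[100:230,160:290,::-1],(400,400),interpolation=2)]))
path([((551,21,156.5),rot(-3.1))],mm=25)
```

```text
[551.00033691  21.0189295  250.001     ] [551.37843354  19.86219125 249.76069363] [ 3.14144430e+00 -4.28994906e-04  3.08458854e+00]
CALL [[-0.0, -0.0, 0.0584, -0.0, 0.0, -0.0], [-0.0, -0.0, 0.1169, -0.0, 0.0, -0.0001], [-0.0, -0.0, 0.1753, -0.0, 0.0, -0.0001], [-0.0, -0.0, 0.2338, -0.0, 0.0, -0.0001]]
```

View pics/a1.png

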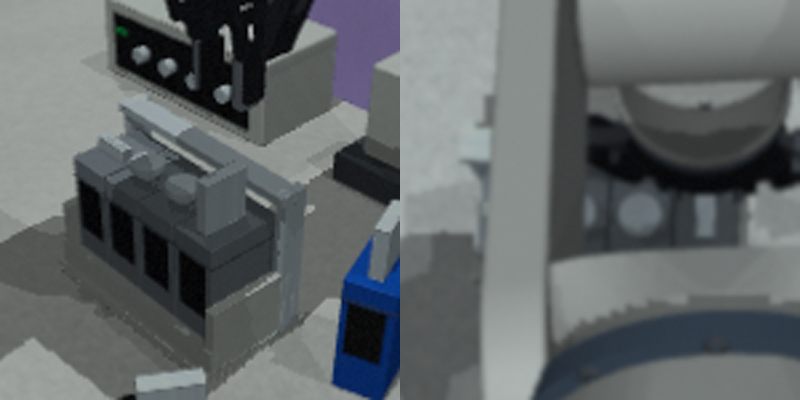

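The side crop shows the open fingers above the fin (220,195). The grey case is still at the right end of the row and the arm has settled. I descend next.

Request:
carry_out --increments '[[[0, 0, 0.058, 0, 0, 0], [0, 0, 0.117, 0, 0, 0], [0, 0, 0.175, 0, 0, 0], [0, 0, 0.233, 0, 0, 0], [0, 0, 0.233, 0, 0, 0]]]'

```text
clock: 2.68
eef_pos: [547.5, 22.1, 153.0]
tcp_rot: [-3.141, -0.007, 3.089]
contact_force: [-1.4, 0.4, -0.7]
opening: 0.359
```

Run:
```python
from pl import *
from h import *
from rig import sense,optics
done([0,0,.233,0,0,0])
for n in ("side",):
    f=optics.grab_frame(n); np.savez(f"/tmp/{n}2.npz",**f)
s=sense();print(cur()[0],s["eef_pos"],s["tcp_rot"],s["contact_force"])
f=load("side",2)["img"]
cv2.imwrite("pics/a2.png",cv2.resize(f[110:260,180:330,::-1],(600,600),interpolation=2))
```

```text
[551.00033691  21.0189295  156.801     ] [548.74022839  22.03793942 155.17636141] [-3.14137629 -0.00481111  3.08847897] [0.94384547 0.94375316 0.28017183]
```

View pics/a2.png

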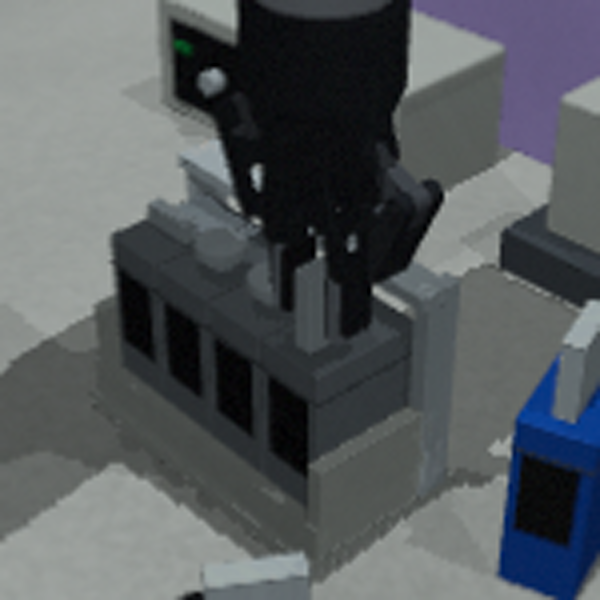

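The fingers straddle the fin (315,300) in the side crop and the forces are near zero. I close.

Request:
carry_out --increments '[[[0, 0, 0, 0, 0, 0], [0, 0, 0, 0, 0, 0], [0, 0, 0, 0, 0, 0], [0, 0, 0, 0, 0, 0], [0, 0, 0, 0, 0, 0]]]' --hand 1 --squeeze 90

```text
clock: 3.15
eef_pos: [551.7, 21.1, 158.3]
tcp_rot: [3.141, 0.002, 3.087]
contact_force: [-1.8, 0.1, 7.9]
opening: 0.124
```

Run:
```python
from pl import *
from rig import sense
s=sense();print(cur()[0],s["eef_pos"],s["tcp_rot"],s["contact_force"],s["wrist_torque"],s["opening"])
# tilt path: grasp pos relative to case bottom centre, in rack frame
p0,_=cur(); yaw=-3.1
ex=np.array([np.cos(np.radians(yaw)),np.sin(np.radians(yaw)),0])
zf=10.; fin=p0
lz=p0[2]-zf; xg=-6.
case0=p0-ex*xg; case0[2]=zf
def pose(th,draw=0,eps=1.0):
    t=np.radians(th);s_,c=np.sin(t),np.cos(t)
    Z=35*s_+eps*min(1,th/4)*1.5
    X=max(0,-38+(35+eps+(22-Z)*s_)/c)
    gx=X+xg*c-lz*s_; gz=Z+xg*s_+lz*c
    gx-=draw*s_; gz+=draw*c
    p=case0+ex*gx; p[2]=zf+gz
    return p,rot(yaw,th)
w=[pose(t) for t in (2,4,6,8,10,12,14,16)]
for a in w: print(a[0].round(1))
path(w,mm=200,deg=60)
```

```text
[551.00033691  21.0189295  156.801     ] [551.72721043  21.13386036 158.26079454] [3.14125432e+00 2.07534251e-03 3.08724028e+00] [-1.78242488  0.13701187  7.9170675 ] [0.13269898 0.29272301 0.04236342] 0.12427001606574707
[545.9  21.3 158.5]
[540.8  21.6 160. ]
[535.7  21.8 160.5]
[531.2  22.1 160.9]
[526.7  22.3 161.1]
[522.3  22.6 161.1]
[517.8  22.8 161. ]
[513.4  23.1 160.6]
CALL [[0.0128, -0.0, -0.0042, -0.0, -0.0333, -0.0001], [0.0256, -0.0, -0.0079, -0.0, -0.0667, -0.0001], [0.0383, -0.0, -0.0093, -0.0, -0.1, -0.0001], [0.0496, -0.0, -0.0103, -0.0, -0.1333, -0.0001], [0.0608, -0.0, -0.0108, -0.0, -0.1667, -0.0001]]
CALL [[0.011, -0.0, -0.0019, -0.0, -0.0333, -0.0], [0.022, -0.0, -0.0035, -0.0, -0.0666, -0.0], [0.0331, -0.0, -0.0045, -0.0, -0.1, -0.0]]
```

Request:
carry_out --increments '[[[0.013, 0, -0.006, 0, -0.033, 0], [0.026, 0, -0.01, 0, -0.067, 0], [0.038, 0, -0.012, 0, -0.1, 0], [0.05, 0, -0.013, 0, -0.133, 0], [0.061, 0, -0.013, 0, -0.167, 0]]]'

```text
clock: 3.57
eef_pos: [526.2, 22.3, 162.3]
tcp_rot: [3.141, 0.176, 3.087]
contact_force: [0.2, -0.2, -3.9]
opening: 0.124
```

Run:
```python
from pl import *
from h import *
from rig import sense,optics
done([0.061, 0, -0.013, 0, -0.167, 0])
f=optics.grab_frame("side")
s=sense();print(cur()[0],s["eef_pos"],s["tcp_rot"],s["contact_force"],s["wrist_torque"],s["opening"])
cv2.imwrite("pics/a3.png",cv2.resize(f["img"][110:260,180:330,::-1],(600,600),interpolation=2))
```

```text
[526.63622163  22.34176214 162.001     ] [524.72795749  22.32849194 161.96238998] [3.14156095 0.17762566 3.08716312] [ 1.79768749  0.561166   -2.86856899] [ 0.01283195 -0.85998474  0.01480413] 0.1256707892648003
```

View pics/a3.png

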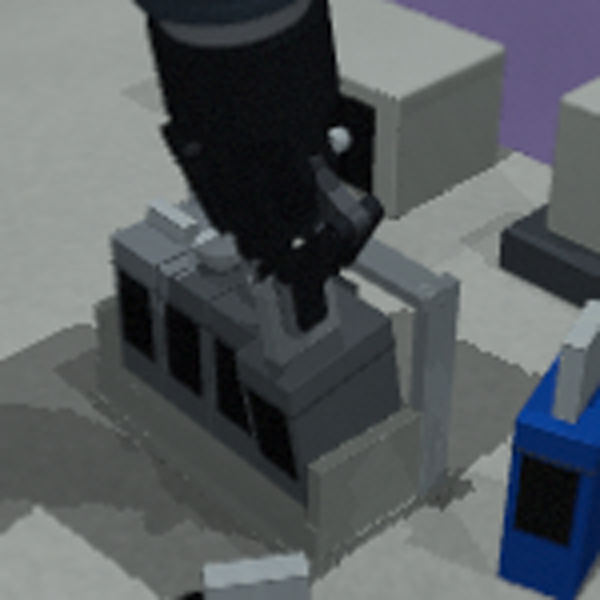

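The side crop shows the grey case leaning forward over the lip (case front 275,435), with its neighbours unmoved and low forces. I tilt on to 16°, then draw along the case's axis.

Run:
```python
from pl import *
p=cur()[0]; yaw=-3.1
ex=np.array([np.cos(np.radians(yaw)),np.sin(np.radians(yaw)),0])
P=np.array([514,23.0,161.8]);R=rot(yaw,16)
u=-ex*np.sin(np.radians(16))+np.array([0,0,np.cos(np.radians(16))])
print(P+u*130)
path([(p+(P-p)*i/3,rot(yaw,10+2*i)) for i in (1,2,3)])
print("draw along tool -z: 130 =",130/400)
```

```text
[478.21957903  24.93779833 286.76402047]
CALL [[0.0104, -0.0, -0.0017, -0.0, -0.033, -0.0001], [0.0208, -0.0, -0.0033, -0.0, -0.0663, -0.0001], [0.0312, -0.0001, -0.005, -0.0, -0.0997, -0.0001]]
draw along tool -z: 130 = 0.325
```

Request:
carry_out --increments '[[[0.01, 0, -0.002, 0, -0.033, 0], [0.02, 0, -0.003, 0, -0.066, 0], [0.031, 0, -0.005, 0, -0.1, 0], [0.031, 0, -0.005, 0, -0.1, 0]]]'

```text
clock: 3.95
eef_pos: [512.4, 23.0, 161.5]
tcp_rot: [-3.141, 0.279, 3.087]
contact_force: [1.1, -0.1, -3.3]
opening: 0.123
```

Request:
carry_out --increments '[[[0, 0, -0.015, 0, 0, 0], [0, 0, -0.04, 0, 0, 0], [0, 0, -0.07, 0, 0, 0], [0, 0, -0.1, 0, 0, 0], [0, 0, -0.13, 0, 0, 0]]]'

```text
clock: 4.37
eef_pos: [500.1, 23.8, 213.3]
tcp_rot: [3.141, 0.279, 3.087]
contact_force: [-0.0, -0.6, -3.1]
opening: 0.124
```

Run:
```python
from pl import *
from h import *
from rig import sense,optics
done([0.031, 0, -0.005, 0, -0.1, 0]);done([0,0,-.13,0,0,0])
f=optics.grab_frame("side")
s=sense();print(cur()[0],s["eef_pos"],s["tcp_rot"],s["contact_force"],s["wrist_torque"],s["opening"])
cv2.imwrite("pics/a4.png",cv2.resize(f["img"][80:260,180:360,::-1],(600,600),interpolation=2))
```

```text
[499.7663594   23.80064256 211.79359616] [500.68754171  23.88766601 215.40887306] [3.141153   0.28170876 3.08713391] [ 0.60439685  0.21115913 -0.32302282] [0.0492233  0.46193655 0.00920168] 0.1259329553205142
```

View pics/a4.png

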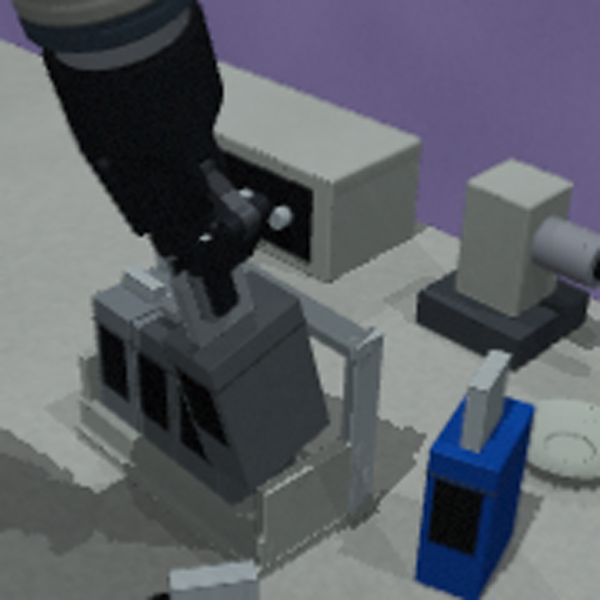

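The side crop shows the case half drawn, clear of the keeper, and its neighbours in place. I keep drawing, then untilt and travel to the nest.

Request:
carry_out --increments '[[[0, 0, -0.05, 0, 0, 0], [0, 0, -0.11, 0, 0, 0], [0, 0, -0.19, 0, 0, 0], [0, 0, -0.25, 0, 0, 0], [0, 0, -0.29, 0, 0, 0]]]'

```text
clock: 4.83
eef_pos: [468.2, 25.7, 326.7]
tcp_rot: [3.141, 0.282, 3.087]
contact_force: [-0.1, 0.8, -3.7]
opening: 0.123
```

Run:
```python
from pl import *
from rig import sense
done([0,0,-.29,0,0,0])
s=sense();print(cur()[0],s["eef_pos"],s["tcp_rot"],s["contact_force"])
T=np.array([522.1,-226.9,300]);
path([(T,rot(8.7))],mm=25,deg=3)
```

```text
[467.80058583  25.53620192 323.28878509] [468.15444288  25.65108716 326.6632689 ] [3.14100027 0.2820981  3.08725027] [-0.05227337  0.81868411 -3.72987062]
CALL [[-0.0134, -0.0566, 0.0093, -0.0025, 0.0242, -0.0178], [-0.0267, -0.1132, 0.0187, -0.005, 0.0484, -0.0355], [-0.0401, -0.1699, 0.028, -0.0075, 0.0726, -0.0533], [-0.0535, -0.2265, 0.0374, -0.01, 0.0967, -0.0711], [-0.0669, -0.2831, 0.0467, -0.0125, 0.1209, -0.0889]]
CALL [[-0.0091, -0.0578, 0.0072, -0.0025, 0.0242, -0.0177], [-0.0181, -0.1155, 0.0144, -0.005, 0.0484, -0.0355], [-0.0272, -0.1733, 0.0216, -0.0075, 0.0726, -0.0533], [-0.0363, -0.2311, 0.0287, -0.01, 0.0968, -0.0711], [-0.0454, -0.2889, 0.0359, -0.0125, 0.121, -0.0888]]
CALL [[-0.0045, -0.0585, 0.0055, -0.0025, 0.0242, -0.0178]]
```

Request:
carry_out --increments '[[[-0.013, -0.057, 0.009, -0.0025, 0.024, -0.018], [-0.027, -0.113, 0.018, -0.005, 0.048, -0.036], [-0.04, -0.17, 0.028, -0.0075, 0.073, -0.053], [-0.053, -0.226, 0.037, -0.01, 0.097, -0.071], [-0.067, -0.283, 0.047, -0.0125, 0.121, -0.089]]]'

```text
clock: 5.25
eef_pos: [492.9, -90.3, 313.4]
tcp_rot: [-3.135, 0.152, -3.1]
contact_force: [-0.2, -0.3, -4.0]
opening: 0.121
```

Request:
carry_out --increments '[[[-0.009, -0.058, 0.007, -0.0025, 0.024, -0.018], [-0.018, -0.115, 0.014, -0.005, 0.048, -0.036], [-0.027, -0.173, 0.022, -0.0075, 0.073, -0.053], [-0.036, -0.231, 0.029, -0.01, 0.097, -0.071], [-0.045, -0.289, 0.036, -0.0125, 0.121, -0.089]]]'

```text
clock: 5.67
eef_pos: [517.6, -205.4, 302.4]
tcp_rot: [-3.14, 0.024, -3.007]
contact_force: [0.9, -0.2, -2.3]
opening: 0.124
```

Run:
```python
from pl import *
done([-0.067, -0.283, 0.047, -0.0125, 0.121, -0.089]);done([-0.045, -0.289, 0.036, -0.0125, 0.121, -0.089])
print(cur()[0])
T=np.array([522.1,-226.9,300]);
path([(T,rot(8.7)),((522.1,-226.9,220),rot(8.7)),((522.1,-226.9,220),rot(8.7))],mm=40,deg=3)
```

```text
[ 517.10043957 -203.97477642  301.94740527]
CALL [[-0.0046, -0.0585, 0.0051, -0.0025, 0.024, -0.0175], [-0.0021, -0.0582, 0.1051, -0.0025, 0.024, -0.0175], [0.0004, -0.058, 0.2051, -0.0025, 0.024, -0.0175], [0.0004, -0.058, 0.2051, -0.0025, 0.024, -0.0175]]
```

Request:
carry_out --increments '[[[-0.0046, -0.0585, 0.005, -0.0025, 0.024, -0.0175], [-0.002, -0.058, 0.105, -0.0025, 0.024, -0.0175], [0.0004, -0.058, 0.205, -0.0025, 0.024, -0.0175], [0.0004, -0.058, 0.205, -0.0025, 0.024, -0.0175], [0.0004, -0.058, 0.205, -0.0025, 0.024, -0.0175]]]'

```text
clock: 6.08
eef_pos: [521.0, -226.5, 219.0]
tcp_rot: [3.139, -0.004, -2.99]
contact_force: [-0.6, -0.6, -2.6]
opening: 0.124
```

Request:
carry_out --increments '[[[0, 0, 0, 0, 0, 0], [0, 0, 0, 0, 0, 0], [0, 0, 0, 0, 0, 0]]]'

```text
clock: 6.33
eef_pos: [523.5, -227.3, 222.7]
tcp_rot: [-3.139, 0.003, -2.989]
contact_force: [-0.2, -0.2, -3.2]
opening: 0.122
```

Run:
```python
from pl import *
from h import *
from rig import sense,optics
done([0.0004, -0.058, 0.205, -0.0025, 0.024, -0.0175])
fs={}
for n in("side","top"):
    f=optics.grab_frame(n); np.savez(f"/tmp/{n}3.npz",**f); fs[n]=f["img"]
s=sense();print(cur()[0],s["eef_pos"],s["tcp_rot"],s["contact_force"],s["wrist_torque"],s["opening"])
cv2.imwrite("pics/a5.png",np.hstack([cv2.resize(fs["side"][150:350,260:460,::-1],(400,400),interpolation=2),cv2.resize(fs["top"][110:260,290:440,::-1],(400,400),interpolation=2)]))
X=cloud(load("side",3))
# points of case body z 75..185 near
m=box(X,np.array([460,-280,60]),np.array([590,-170,200]))
p=X[m]
for lo in range(60,200,10):
    q=p[(p[:,2]>=lo)&(p[:,2]<lo+10)]
    if len(q)>5: print(lo,len(q),q.min(0).round(1),q.max(0).round(1))
```

```text
[ 522.10371173 -226.91147663  220.02585346] [ 522.93488298 -227.07758264  221.87249198] [-3.14003308e+00  2.44434385e-03 -2.98944250e+00] [-0.60918256  0.66641925 -3.41957872] [0.00055337 0.01073954 0.02866183] 0.11540037780383171
70 43 [ 495.  -250.6   75.6] [ 561.4 -210.4   80. ]
80 141 [ 494.1 -251.1   80. ] [ 568.3 -209.7   90. ]
90 144 [ 494.  -251.    90.2] [ 568.3 -209.4   99.9]
100 150 [ 494.3 -250.5  100. ] [ 567.6 -208.8  110. ]
110 148 [ 494.1 -250.3  110.1] [ 567.2 -208.9  120. ]
120 160 [ 494.3 -250.2  120. ] [ 567.7 -208.9  130. ]
130 169 [ 493.9 -250.3  130. ] [ 566.  -208.7  140. ]
140 166 [ 493.8 -250.5  140.3] [ 564.6 -209.4  150. ]
150 173 [ 494.2 -250.6  150.1] [ 562.1 -208.8  160. ]
160 192 [ 493.6 -250.6  160. ] [ 567.2 -208.   170. ]
170 195 [ 494.2 -250.6  170.1] [ 566.3 -208.1  180. ]
180 601 [ 493.8 -250.6  180.1] [ 568.7 -203.6  189.7]
190 55 [ 506.  -233.5  190.1] [ 528.  -221.9  199.7]
```

View pics/a5.png

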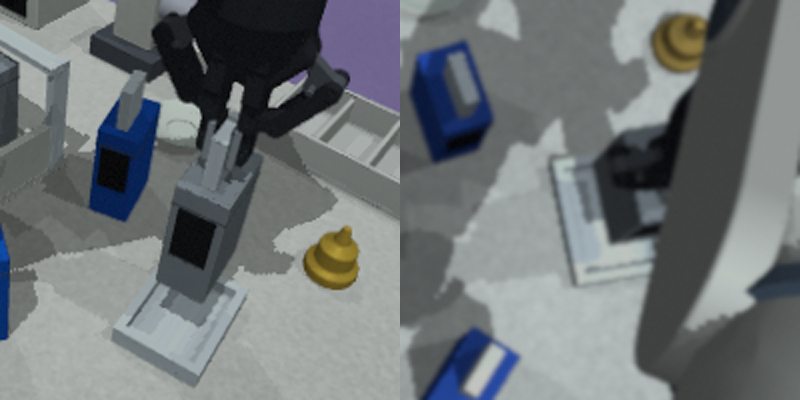

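The side crop shows the case held upright and square over the nest (case foot 190,285; nest 180,325). It sits about 2 mm to the +x side, so I correct that and lower it.

Request:
carry_out --increments '[[[0.005, 0, 0.05, 0, 0, 0], [0.005, 0, 0.09, 0, 0, 0], [0.005, 0, 0.12, 0, 0, 0], [0.005, 0, 0.14, 0, 0, 0], [0.005, 0, 0.145, 0, 0, 0]]]'

```text
clock: 6.85
eef_pos: [519.7, -226.9, 161.0]
tcp_rot: [3.141, -0.001, -2.99]
contact_force: [-0.5, -0.0, -3.7]
opening: 0.121
```

Request:
carry_out --increments '[[[0, 0, 0, 0, 0, 0], [0, 0, 0, 0, 0, 0], [0, 0, 0.004, 0, 0, 0], [0, 0, 0.006, 0, 0, 0], [0, 0, 0.008, 0, 0, 0]]]'

```text
clock: 7.27
eef_pos: [520.4, -227.3, 159.2]
tcp_rot: [-3.141, 0.001, -2.99]
contact_force: [-0.6, -0.2, -3.1]
opening: 0.122
```

Request:
carry_out --increments '[[[0, 0, 0.002, 0, 0, 0], [0, 0, 0.003, 0, 0, 0], [0, 0, 0.004, 0, 0, 0]]]'

```text
clock: 7.52
eef_pos: [520.1, -227.2, 157.2]
tcp_rot: [-3.142, 0.0, -2.99]
contact_force: [0.0, -0.1, -4.1]
opening: 0.121
```

Run:
```python
from pl import *
from h import *
from rig import sense,optics
done([.005,0,.145,0,0,0]);done([0,0,.008,0,0,0]);done([0,0,.004,0,0,0])
f=optics.grab_frame("side"); np.savez("/tmp/side4.npz",**f)
s=sense();print(cur()[0],s["eef_pos"],s["tcp_rot"],s["contact_force"],s["wrist_torque"],s["opening"])
cv2.imwrite("pics/a6.png",cv2.resize(f["img"][170:350,270:450,::-1],(600,600),interpolation=2))
X=cloud(f);p=X[box(X,np.array([460,-290,-5]),np.array([600,-160,200]))]
for lo in (0,5,14,25,35,50,90):
    q=p[(p[:,2]>=lo)&(p[:,2]<lo+8)]; print(lo,q.min(0).round(1),q.max(0).round(1))
```

```text
[ 520.13000329 -227.21574085  157.22575873] [ 520.10152012 -227.21146098  157.16624167] [ 3.14158309e+00 -2.28069705e-05 -2.98978868e+00] [ 0.01081553  0.30058523 -2.6098647 ] [-0.04258358 -0.01302539  0.03338102] 0.12424596596123197
0 [ 460. -290.    0.] [ 599.9 -160.     8. ]
5 [ 468.6 -272.2    5.1] [ 591.  -193.3   13. ]
14 [ 468.9 -273.1   14.1] [ 586.4 -183.    22. ]
25 [ 490.8 -250.4   25.2] [ 537.8 -208.6   33. ]
35 [ 491.1 -250.5   35. ] [ 556.5 -208.3   42.9]
50 [ 490.5 -250.3   50.1] [ 564.4 -208.9   58. ]
90 [ 490.4 -250.3   90.1] [ 565.4 -208.6   98. ]
```

View pics/a6.png

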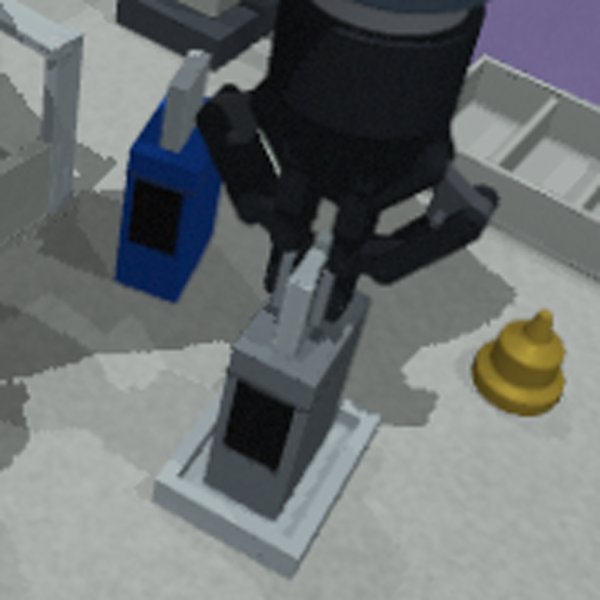

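The case stands inside the nest walls (foot 250,500) and is still hanging by a hair (Fz about -3). I lower it in small steps.

Request:
carry_out --increments '[[[0, 0, 0.001, 0, 0, 0], [0, 0, 0.002, 0, 0, 0], [0, 0, 0.003, 0, 0, 0], [0, 0, 0.003, 0, 0, 0]]]'

```text
clock: 7.9
eef_pos: [520.2, -227.4, 156.4]
tcp_rot: [-3.141, 0.0, -2.99]
contact_force: [-1.7, 0.3, 1.0]
opening: 0.125
```

Request:
carry_out --increments '[[[0, 0, 0.001, 0, 0, 0], [0, 0, 0.002, 0, 0, 0], [0, 0, 0.002, 0, 0, 0]]]'

```text
clock: 8.15
eef_pos: [520.3, -227.5, 156.4]
tcp_rot: [-3.141, 0.001, -2.99]
contact_force: [-4.5, -0.5, 9.6]
opening: 0.122
```

Touchdown. I ease off slightly, then let go.

Request:
carry_out --increments '[[[0, 0, -0.0015, 0, 0, 0], [0, 0, -0.0015, 0, 0, 0]]]' --squeeze 20

```text
clock: 8.32
eef_pos: [520.3, -227.4, 156.4]
tcp_rot: [-3.141, 0.0, -2.99]
contact_force: [-3.7, -0.8, 5.9]
opening: 0.122
```

Request:
carry_out --increments '[[[0, 0, 0, 0, 0, 0], [0, 0, 0, 0, 0, 0], [0, 0, 0, 0, 0, 0], [0, 0, 0, 0, 0, 0], [0, 0, 0, 0, 0, 0]]]' --hand 0.6

```text
clock: 8.73
eef_pos: [520.2, -227.2, 155.7]
tcp_rot: [3.142, 0.0, -2.99]
contact_force: [-0.3, -0.2, 0.3]
opening: 0.395
```

Run:
```python
from pl import *
from h import *
from rig import sense,optics
done([0,0,.003,0,0,0]);done([0,0,.002,0,0,0]);done([0,0,-.0015,0,0,0])
f=optics.grab_frame("side")
s=sense();print(cur()[0],s["eef_pos"],s["tcp_rot"],s["contact_force"],s["opening"])
cv2.imwrite("pics/a7.png",cv2.resize(f["img"][170:350,270:450,::-1],(600,600),interpolation=2))
```

```text
[ 520.13007652 -227.21578047  155.82575873] [ 520.18270653 -227.17899629  155.72711304] [ 3.14156771e+00  6.07993187e-05 -2.98976748e+00] [ 0.5373137  -0.40651277  0.36138786] 0.4043867401741033
```

View pics/a7.png

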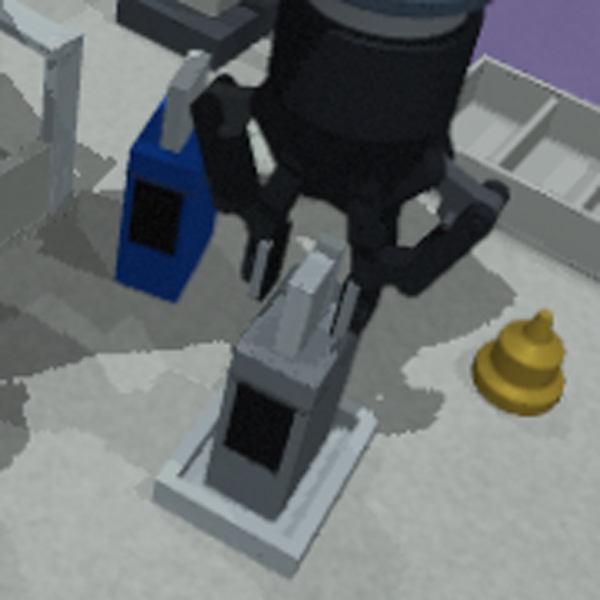

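The fingers are clear on both sides of the fin (305,295) and the case stands in the nest. I retreat straight up.

Request:
carry_out --increments '[[[0, 0, -0.03, 0, 0, 0], [0, 0, -0.08, 0, 0, 0], [0, 0, -0.15, 0, 0, 0], [0, 0, -0.24, 0, 0, 0], [0, 0, -0.33, 0, 0, 0]]]'

```text
clock: 9.2
eef_pos: [519.6, -227.0, 289.7]
tcp_rot: [3.141, -0.001, -2.99]
contact_force: [0.5, 0.1, 0.1]
opening: 0.402
```

Request:
carry_out --increments '[[[0.08, 0, 0, 0, 0, 0], [0.16, 0, 0, 0, 0, 0], [0.24, 0, 0, 0, 0, 0], [0.3, 0, 0, 0, 0, 0], [0.3, 0, 0, 0, 0, 0]]]'

```text
clock: 9.62
eef_pos: [397.7, -245.3, 288.6]
tcp_rot: [3.142, -0.001, -2.991]
contact_force: [0.5, 1.3, 0.4]
opening: 0.399
```

Request:
carry_out --increments '[[[0, 0, 0, 0, 0, 0], [0, 0, 0, 0, 0, 0], [0, 0, 0, 0, 0, 0]]]'

```text
clock: 9.87
eef_pos: [402.6, -245.5, 288.3]
tcp_rot: [-3.141, 0.001, -2.989]
contact_force: [-0.5, 0.7, -0.1]
opening: 0.402
```

Run:
```python
from h import *
from rig import sense,optics
fs={}
for n in("side","top"):
    f=optics.grab_frame(n); fs[n]=f["img"]
    X=cloud(f)
    for nm,lo,hi in(("casetop",(470,-270,114),(590,-180,124)),("fintop",(470,-270,157),(590,-180,170)),("body",(470,-270,30),(590,-180,110)),("nest",(460,-300,14),(600,-165,24))):
        p=X[box(X,np.array(lo),np.array(hi))]
        if len(p)>5:
            rc=cv2.minAreaRect(p[:,:2].astype(np.float32)); print(n,nm,len(p),np.round(rc[0],1),np.round(rc[1],1),round(rc[2],1),np.median(p[:,2]).round(1))
s=sense();print(s["eef_pos"],s["contact_force"],s["clock"],abs(s["qvel"]).max())
cv2.imwrite("pics/a8.png",np.hstack([cv2.resize(fs["side"][100:350,170:420,::-1],(400,400),interpolation=2),cv2.resize(fs["top"][110:290,170:410,::-1],(400,300),interpolation=2) if 0 else cv2.resize(fs["top"][80:300,170:390,::-1],(400,400),interpolation=2)]))
```

```text
side casetop 621 [ 528.  -225.1] [70.5 43.1] 7.8 118.9
side fintop 111 [ 522.  -228.5] [40.3 10.5] 1.9 163.8
side body 1056 [ 521.3 -241.5] [36.7 81.4] 66.4 73.5
side nest 855 [ 528.7 -225. ] [110.2  81.3] 8.8 20.8
top casetop 473 [ 527.  -225.8] [70.8 45.4] 8.9 119.0
top fintop 161 [ 520.7 -227.2] [39.6 15.2] 9.0 163.8
top body 363 [ 514.3 -212.3] [80.3 36.1] 40.9 73.9
top nest 445 [ 526.8 -226. ] [108.8  83.4] 9.5 20.1
[ 402.35910251 -245.2735799   287.85975375] [0.06049793 0.50141118 0.27246552] 9.9667 0.004639500306152179
```

View pics/a8.png

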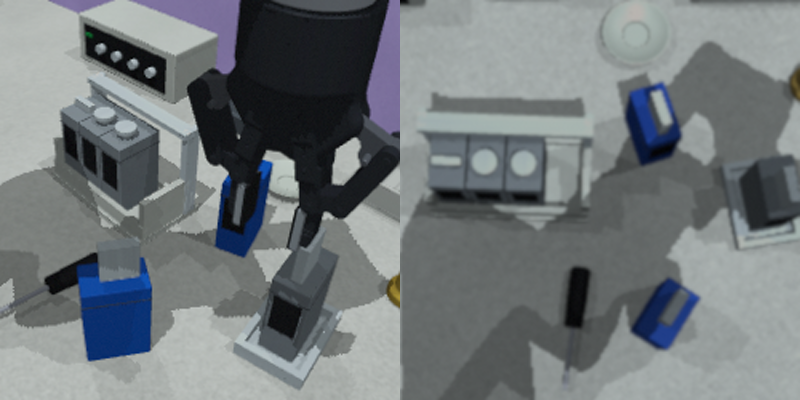

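The case stands upright in the nest (side 295,310; top 770,195). Its top is level at 119 and it is centred within about 1 mm. The other three cases are still in the rack, and the gripper is about 120 mm clear.

```bash
python3 -c "
from rig import r
print(r.sign_off())"
```

```text
the job is handed in; nothing more can be done
None
```

The job is done and handed in at about 10 s. I took the grey finned case from the rack's right end (the robot's right) and tipped it 16° over the front lip. I then drew it out along its own axis, set it in the nest and let go.

- **Position:** the last pictures show the case upright and centred in the nest within about 1 mm. Its top is level at about 119 mm, against 118 mm expected.
- **Squareness:** its yaw matches the nest's within about 1°: 7.8° against 8.8° from the side camera, 8.9° against 9.5° from the top. The side camera's fin outline gave 1.9°. I put that down to few points on a small, partly hidden shape, since the top camera gave 9.0°.
- **Surroundings:** the other three cases are still in the rack. The gripper is open, touching nothing and about 120 mm away.
- **Force:** the wrist force readings reached about 10 N at most, at touchdown.

No check failed.

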